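Stack the cases and hold the contact reader on the tag

ROBOT

A 6-joint arm with a two-finger parallel gripper is mounted at the origin on a cart in front of the work surface, level with it; the furniture and walls round the work are solid. World frame = base frame: x ahead of the robot, y to its left, z up, the work surface at z = 0. Lengths are in m, angles in rad, forces in N, time in s.
With the tool pointing down it reaches from about 0.325 to 0.775 m from the base axis. Payload 5.5 kg.
Tool frame: the origin (TCP) lies between the finger pads; the fingertips stand 17 mm ahead of it and the grasp point (between the pads) lies 2 mm behind it; z points along the fingers, y is the line along which they close (so a half turn about z gives the same grasp; the last joint's range is limited). The gripper opens to 88 mm and grips with 3 to 60 N. Pads are 20 mm wide; open, the fingers measure 115 mm over their backs; the gripper's body (75 mm by 178 mm) begins 61 mm behind the grasp point.
Start: joints at [1.122, 0.091, 1.231, -0, 1.82, -0.057], TCP at [0.229, 0.555, 0.24] pointing down, gripper open.
Joint ranges: [-2.87, 2.87], [-0.86, 2.18], [0.17, 2.46], [-1.51, 4.65], [0.06, 2.69], [-2.65, 2.65]. Speed limits (rad/s): [2.57, 2.57, 3.01, 3.14, 3.14, 3.14].

INTERFACE

Orientations are given as a rotation vector (axis times angle).
In Python, from bench import move_ptp, move_linear, move_joints, command_gripper, sleep, ik, camera, IKError, sign_off, cut_out, tip_of, get_time, get_joint_pos, get_joint_vel, get_effort, get_eef_pos, get_tcp_rot, get_wrist_force, get_ft_torque, get_grip_width, get_grip_force gives the robot as it stands. The module is installed in compiled form; this text tells all that it offers. Calls block until the motion is done:
- move_ptp(position, orientation): joint-space move of the TCP to a pose.
- move_linear(position, speed=0.15, orientation=None): straight line of the TCP; orientation=None keeps the orientation; speed is the mean speed in m/s.
- move_joints(angles): joint-space move.
- command_gripper(opening, f_grip=None): finger opening in m; f_grip is the grip in N (None keeps the last); returns when the fingers have stopped.
- sleep(seconds).
- ik(position, orientation): joint angles nearest the present ones, or None.
- camera(name): name is "scene" or "top"; returns a dict with "frame" (420x560x3 uint8, red, green, blue), "camera_matrix" (3x3 intrinsics, pixels), "R" (3x3) and "t" (3): a world point X has camera coordinates R X + t. Camera axes: x right, y down, z forward; pixel columns grow to the right and rows downward; lengths in m; the calibration is good to about 2 mm. A picture is of the moment at which its call begins. There is no depth.
A pose or a line that the arm cannot do raises IKError and nothing moves.
- sign_off(): hands the job in; it is judged then, once.
Trained networks look in a picture, given as the dict that the camera call returned (one of the last four; its "shot" number tells which), for a name from the list of things; names that differ only in an ending like _2 or _b are one class to them, and where a whole thing is asked for, a point or a joint stands for the part that bears it (a point fixed in the world has none). Each returns a list of dicts, best first, with "score" (0 to 1); they miss things now and then, are a little off and sometimes report something else, mostly with a low value. They report only what shows in the picture. A call takes as long as a camera call.
- cut_out(picture, thing): "pixels" (420x560 bool, what is visible of it).
- tip_of(picture, thing): "location" ([x, y, z] in m, in world coordinates, good to about 4 mm: a listed point, or the origin of a listed thing).
Readings, each from a call of its own:
- get_time(): time.
- get_joint_pos(): joint angles.
- get_joint_vel(): joint speeds.
- get_effort(): joint torques, N m.
- get_eef_pos(): TCP position.
- get_tcp_rot(): TCP orientation.
- get_wrist_force(): force on the tool from outside, world axes, zero at the start.
- get_ft_torque(): the same for the moment, N m.
- get_grip_width(): finger opening in m.
- get_grip_force(): force on a finger pad.
Only numpy, scipy, OpenCV 4.12 (cv2) and the standard library are available. Lean on these libraries where they do the work, as an engineer would, in place of code of your own. Each camera call takes 0.05 s, during which the arm holds its last target. There are 200 camera calls.

TASK

Stack the three closed cases squarely into one column: leave the large case where it stands, set the plain small case on the middle of its lid, then the small case with the round steel button on top, button up, all centred with long sides parallel, and let go of. Then take the contact reader from its stand and hold it upright with its sprung nose in the middle of the steel button, pressed lightly so that the nose is pushed in about half way; finish while still holding it there, with the other things on the bench left undisturbed.

Things in the scene. Friction and masses are not known exactly. Their poses are not given: they have to be found in the camera images.
- case_bottom: closed flat instrument case, grey plastic with a white lid, 120 (its x) x 80 (its y) x 34 mm high, flat top and underside, a steel plate flush in each short end; origin at the centre of its underside, z up; the large one, about 0.7 kg; stands on the bench, no button on its lid. At the start the three cases stand in a row from left to right, in any order.
- case_plain: closed flat instrument case, grey plastic with a white lid, 100 (its x) x 60 (its y) x 34 mm high, flat top and underside, a steel plate flush in each short end; origin at the centre of its underside, z up; small one with no button on its lid; 0.13 to 0.22 kg.
- case_button: closed flat instrument case, grey plastic with a white lid, 100 (its x) x 60 (its y) x 34 mm high, flat top and underside, a steel plate flush in each short end; origin at the centre of its underside, z up; 0.13 to 0.22 kg; the only one with a steel button on its lid, which lies 25 mm from the lid's centre towards the case's +x end.
- button_top (a point): centre of the top face of the steel button on the lid of the button case: a disc 17 mm across, standing 2.5 mm above the lid on a thin black flange 26 mm across (1 mm thick).
- reader: contact reader, 0.12 kg, upright: black round handle 26 mm across, 95 mm long; below it an aluminium barrel 16 mm across, 20 mm long, then a sprung brass nose 9 mm across sticking out 12 mm. Origin at the centre of the handle's lower face, z up (handle z 0 to 95 mm, tip at -32 mm). Hangs in its stand, handle on the rim; lift it straight up 40 mm to free it.
- nose_tip (a point): centre of the end of the reader's sprung nose.
- reader_nose (a joint): how far the nose is pushed into the reader: 0 m out, 0.010 m fully in. The spring takes about 1 N to start and 6 N fully in (3.5 N at half way).
- stand: fixed stand of the reader: a round dark steel foot 72 mm across with a grey tube 38 mm across, 50 mm high, bore 21 mm; origin at the centre of its underside, the reader's handle starts 50 mm above it. Tall fixed instruments stand from about 70 mm behind it and from about 110 mm to its right.
- beaker: bystander: small clear beaker, 53 mm across, 62 mm high; origin under its centre.
- vial_a: bystander: small capped glass vial, 16 mm across, 38 mm high; origin under its centre.
- tape_roll: bystander: black roll of tape lying flat, 58 mm across, 19 mm high; origin under its centre.
- pc_mouse: bystander: black computer mouse, 113 x 57 x 39 mm; origin under its centre.
- pen: bystander: thin white pen lying flat, 145 mm long, 9 mm high; origin under its centre.
- spanner: bystander: small steel spanner lying flat, 110 x 23 x 4 mm; origin under its centre.

How it is judged:
By the outcome, as a careful person would: the job done as asked, in the order asked, and still so for the second after the job is handed in, while the arm keeps its last pose, push and grip.
It also fails if it takes over 67 s, if anything falls off the work surface, if the arm or the gripper's body presses on something with over 40 N, if the wrist force passes 120 N, or if a joint passes its speed limit or range.

## Working session

There is one attempt and no reset: what is moved stays moved. The work goes in short steps, each a Python script; the robot and the scene stay as the last script left them, time stands still between calls to the robot, and variables do not carry over. Pictures are saved under pics/ and viewed, at most 10 in all, crops included, and the job is handed in when it is done.

```bash
mkdir -p pics; cat > h.py <<'E'
import numpy as np, cv2
from bench import *
from scipy.spatial.transform import Rotation as Ro
def save(p,n): cv2.imwrite('pics/'+n,cv2.cvtColor(p['frame'],cv2.COLOR_RGB2BGR))
def down(yaw): # tool z down, tool y at angle yaw (world) 
    y=np.array([np.cos(yaw),np.sin(yaw),0]);z=np.array([0,0,-1.]);x=np.cross(y,z)
    return Ro.from_matrix(np.c_[x,y,z]).as_rotvec()
def proj(p,X):
    c=(p['R']@np.atleast_2d(X).T).T+p['t'];u=(p['camera_matrix']@c.T).T;return u[:,:2]/u[:,2:]
def plane(p,uv,z):
    uv=np.atleast_2d(uv);d=np.c_[uv,np.ones(len(uv))]@np.linalg.inv(p['camera_matrix']).T@p['R'];o=-p['R'].T@p['t']
    return o+d*((z-o[2])/d[:,2:])
E
cat > a.py <<'E'
from h import *
print(get_time(),get_eef_pos(),get_tcp_rot())
for n in ['scene','top']:
    p=camera(n);save(p,n+'0.png');print(n,'cam pos',-p['R'].T@p['t'],'fwd',p['R'][2], p['camera_matrix'][0,0])
    for t in ['case_bottom','case_plain','case_button','button_top','reader','nose_tip','stand','beaker','vial_a','tape_roll','pc_mouse','pen','spanner']:
        print(t,[(np.round(d['location'],3).tolist(),round(float(d['score']),2)) for d in tip_of(p,t)[:3]])
print(get_time())
E
python3 a.py
```

```text
0.0 [0.22901835 0.55427537 0.23851504] [-6.11485738e-01 -3.08101731e+00  2.99569202e-03]
scene cam pos [-0.55985657  0.96122335  0.80643144] fwd [ 0.66492555 -0.59788577 -0.44766797] 545.7002619823697
case_bottom [([0.498, 0.049, 0.0], 0.59)]
case_plain [([0.468, 0.206, -0.001], 0.75)]
case_button [([0.476, 0.375, 0.001], 0.88)]
button_top [([0.499, 0.376, 0.035], 0.8), ([0.465, 0.208, -0.001], 0.51)]
reader [([0.48, -0.124, 0.047], 0.64)]
nose_tip []
stand [([0.48, -0.122, -0.002], 0.63)]
beaker [([0.59, 0.302, -0.003], 0.57)]
vial_a [([0.587, 0.101, 0.001], 0.6)]
tape_roll [([0.593, 0.428, -0.0], 0.79)]
pc_mouse [([0.464, -0.353, 0.006], 0.65)]
pen [([0.606, 0.202, 0.001], 0.44)]
spanner [([0.46, -0.46, -0.001], 0.38)]
top cam pos [ 0.23973077 -0.03038395  1.54885437] fwd [ 0.18848697  0.02044478 -0.98186286] 491.58680168244535
case_bottom [([0.501, 0.046, 0.003], 0.8)]
case_plain [([0.465, 0.205, 0.001], 0.83)]
case_button [([0.478, 0.375, 0.001], 0.73)]
button_top [([0.503, 0.373, 0.037], 0.56)]
reader [([0.481, -0.118, 0.051], 0.6)]
nose_tip [([0.59, 0.43, 0.001], 0.37)]
stand [([0.483, -0.122, 0.001], 0.74)]
beaker [([0.594, 0.295, -0.001], 0.63)]
vial_a [([0.584, 0.104, -0.003], 0.57)]
tape_roll [([0.588, 0.43, 0.0], 0.57)]
pc_mouse [([0.466, -0.352, 0.002], 0.72)]
pen [([0.601, 0.204, 0.0], 0.45)]
spanner [([0.462, -0.46, 0.001], 0.47)]
1.4
```

View pics/scene0.png

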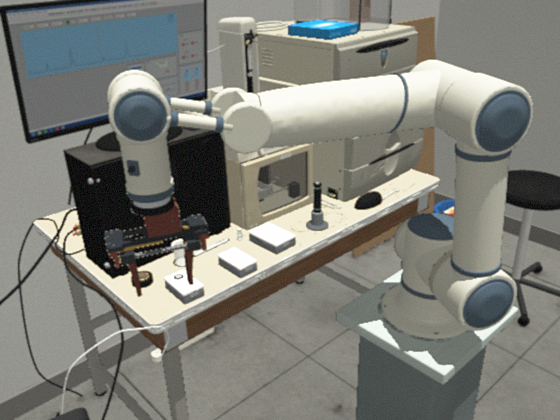

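View pics/top0.png

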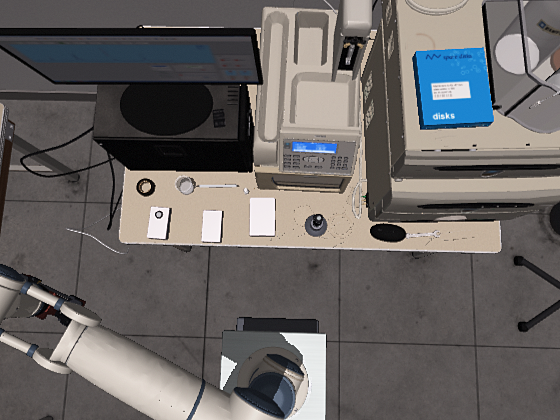

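The scene view shows three cases in a row: the button case under the gripper at about (185,285), then plain (237,262) and large (272,236). The reader is at (317,205). The top view shows the lids at (158,222), (212,226) and (262,217), and the reader at (316,222). This agrees with the networks, so next I'll fit the box and cylinder models to the masks.

```bash
cat > fit.py <<'E'
from h import *
from scipy.optimize import minimize
def box(l,w,h): return np.array([[a*l/2,b*w/2,c*h] for a in(-1,1) for b in(-1,1) for c in(0,1)])
a=np.linspace(0,2*np.pi,32,endpoint=False)
def cyl(r,z0,z1): return np.concatenate([np.c_[r*np.cos(a),r*np.sin(a),0*a+z] for z in(z0,z1)])
BIG,SM,HAN=box(.12,.08,.034),box(.1,.06,.034),cyl(.013,0,.095)
S=8
def fit(views,model,x0,free=(1,1,0,1)):
    """views: list of (picture,mask); x=[x,y,z,yaw]"""
    x0=np.array(x0,float);free=np.array(free,bool)
    pre=[]
    for p,m in views:
        ys,xs=np.nonzero(m);u0,v0,u1,v1=xs.min()-8,ys.min()-8,xs.max()+9,ys.max()+9
        pre.append((p,cv2.resize(m[v0:v1,u0:u1].astype(np.float32),None,fx=S,fy=S,interpolation=cv2.INTER_LINEAR),u0,v0))
    def cost(q):
        x=x0.copy();x[free]=x0[free]+q*.001*np.where(np.arange(4)==3,10,1)[free];c=0
        R=Ro.from_euler('z',x[3]).as_matrix();X=model@R.T+x[:3]
        for p,m,u0,v0 in pre:
            uv=proj(p,X);h=cv2.convexHull(((uv-[u0-.5,v0-.5])*S*16).astype(np.int32))
            im=np.zeros(m.shape,np.uint8);cv2.fillConvexPoly(im,h,1,shift=4)
            c+=np.abs(cv2.GaussianBlur(im.astype(np.float32),(0,0),S/2)-cv2.GaussianBlur(m,(0,0),S/2)).sum()/S/S
        return c
    n=free.sum();r=minimize(cost,np.zeros(n),method='Nelder-Mead',options=dict(initial_simplex=np.vstack([np.zeros(n),6*np.eye(n)])-2,xatol=.02,fatol=.02,maxiter=300))
    x=x0.copy();x[free]+=r.x*.001*np.where(np.arange(4)==3,10,1)[free];return x,r.fun
E
cat > b.py <<'E'
from fit import *
P=[camera('scene'),camera('top')]
for t,mod,g in [('case_bottom',BIG,(.5,.047,0,0)),('case_plain',SM,(.466,.205,0,0)),('case_button',SM,(.477,.375,0,0)),('reader',HAN,(.481,-.121,.05,0))]:
    V=[]
    for p in P:
        c=cut_out(p,t)
        if not c: print('none',t);continue
        # choose mask nearest the guess
        b=c[0];V.append((p,b['pixels']));print(t,round(float(b['score']),2),int(b['pixels'].sum()),end=' ')
    print()
    f=mod is not HAN
    for v in ([V[0]],[V[1]]): print('  one',*np.round(fit(v,mod,g,(1,1,0,f)) [0],4),round(fit(v,mod,g,(1,1,0,f))[1],1))
    x,c=fit(V,mod,g,(1,1,1,f));print('  both z free',np.round(x,4),round(c,1))
    x,c=fit(V,mod,g,(1,1,0,f));print('  both',np.round(x,4),round(c,1))
for p in P: print(tip_of(p,'button_top')[0]['location'])
np.set_printoptions(suppress=True)
E
python3 b.py
```

```text
case_bottom 0.83 946 case_bottom 0.91 1025 
  one 0.5042 0.0453 0.0 -0.0382 75.0
  one 0.5024 0.045 0.0 0.0119 39.7
  both z free [ 5.031e-01  4.490e-02 -3.000e-04  1.080e-02] 123.0
  both [ 0.503   0.0453  0.     -0.0054] 123.0
case_plain 0.64 780 case_plain 0.88 631 
  one 0.469 0.2037 0.0 -0.0927 59.5
  one 0.4678 0.2025 0.0 -0.0346 66.8
  both z free [ 0.4683  0.2033  0.     -0.0639] 131.4
  both [ 0.4682  0.2033  0.     -0.081 ] 131.1
case_button 0.65 830 case_button 0.72 634 
  one 0.477 0.3715 0.0 -0.0977 126.0
  one 0.4732 0.3727 0.0 -0.0609 79.6
  both z free [ 0.4737  0.3731  0.0013 -0.0886] 211.0
  both [ 0.4743  0.3722  0.     -0.0948] 211.2
reader 0.85 256 reader 0.48 74 
  one 0.4838 -0.1252 0.05 0.0 29.1
  one 0.4797 -0.1227 0.05 0.0 35.0
  both z free [ 0.4841 -0.1255  0.0481  0.    ] 64.7
  both [ 0.4835 -0.1249  0.05    0.    ] 65.2
[0.499, 0.3738, 0.0381]
[0.4604, -0.4634, -0.0008]
```

```bash
cat > c.py <<'E'
from fit import *
P=[camera('scene'),camera('top')]
x=[(BIG,(.503,.0453,0,.0)),(SM,(.4682,.2033,0,-.06)),(SM,(.4743,.3724,0,-.08))]
ims=[]
for p,(u,v,w,h) in zip(P,[(160,215,145,90),(135,190,145,62)]):
    f=5.5;im=cv2.resize(p['frame'][v:v+h,u:u+w,::-1],None,fx=f,fy=f,interpolation=cv2.INTER_CUBIC)
    for m,q in x:
        X=m@Ro.from_euler('z',q[3]).as_matrix().T+q[:3]
        uv=((proj(p,X)-[u-.5,v-.5])*f).astype(int)
        for s in ([1,3,7,5],):  cv2.polylines(im,[uv[s]],True,(0,0,255),1)
    ims.append(im)
im=np.vstack(ims);im=cv2.resize(im,(797,int(im.shape[0]*797/im.shape[1])));im=cv2.resize(im,None,fx=min(1,600/im.shape[0]),fy=min(1,600/im.shape[0]));cv2.imwrite('pics/ov1.png',im)
E
python3 c.py
```

```text
(no output)
```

View pics/ov1.png

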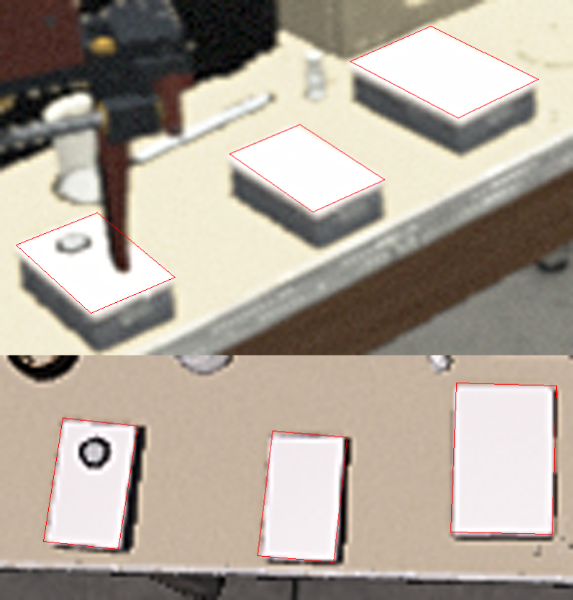

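The overlay puts the lid outlines on the white lids within about 1 px in both views. I'll refine to subpixel using the lid's blue channel, then start moving.

```bash
cat > lid.py <<'E'
from fit import *
def lidmask(p,model,g):
    X=model[[1,3,7,5]]@Ro.from_euler('z',g[3]).as_matrix().T+g[:3]
    z=np.zeros((420,560),np.uint8);cv2.fillConvexPoly(z,np.round(proj(p,X)).astype(np.int32),1)
    near=cv2.dilate(z,np.ones((7,7)));core=cv2.erode(z,np.ones((5,5)))
    B=p['frame'].astype(np.float32);B=B[...,2]
    ring=(cv2.dilate(z,np.ones((11,11)))-near)>0
    l=np.median(B[core>0]);b=np.percentile(B[ring],75)
    return np.clip((B-b)/(l-b),0,1)*near
def lidfit(p,model,g,free=(1,1,0,1)):
    for _ in range(2): g,c=fit([(p,lidmask(p,model,g))],model[[1,3,7,5]],g,free)
    return g,c
E
cat > d.py <<'E'
from lid import *
P=[camera('scene'),camera('top')]
for n,m,q in [('big',BIG,(.503,.0453,0,.0)),('plain',SM,(.4682,.2033,0,-.06)),('button',SM,(.4743,.3724,0,-.08))]:
    for p in P: 
        x,c=lidfit(p,m,q);print(n,np.round(x,4),round(c,1))
for y,yaw in[(.203,-.07),(.045,0.)]:
  for pos in [(.468,y,.02),(.5,y,.07),(.5,y,.2)]:
    for s in(1,-1):
      j=ik(np.array(pos),down(yaw+s*np.pi/2));print(pos,s,None if j is None else np.round(j,2))
E
python3 d.py
```

```text
big [0.5009 0.0474 0.     0.0253] 35.0
big [0.5029 0.0453 0.     0.0292] 51.2
plain [ 0.4675  0.2046  0.     -0.0076] 27.8
plain [ 0.4671  0.2033  0.     -0.017 ] 75.1
button [ 0.4739  0.3738  0.     -0.0422] 133.4
button [ 0.4733  0.3716  0.     -0.0573] 98.5
(0.468, 0.203, 0.02) 1 [ 0.34 -0.08  1.8  -0.    1.43 -1.16]
(0.468, 0.203, 0.02) -1 [ 0.34 -0.08  1.8  -0.    1.43  1.98]
(0.5, 0.203, 0.07) 1 [ 0.32 -0.04  1.66 -0.    1.52 -1.18]
(0.5, 0.203, 0.07) -1 [ 0.32 -0.04  1.66 -0.    1.52  1.96]
(0.5, 0.203, 0.2) 1 [ 0.32 -0.08  1.47 -0.    1.75 -1.18]
(0.5, 0.203, 0.2) -1 [ 0.32 -0.08  1.47 -0.    1.75  1.96]
(0.468, 0.045, 0.02) 1 [ 0.02 -0.19  1.9  -0.    1.44 -1.55]
(0.468, 0.045, 0.02) -1 [ 0.02 -0.19  1.9  -0.    1.44  1.59]
(0.5, 0.045, 0.07) 1 [ 0.02 -0.14  1.76 -0.    1.52 -1.55]
(0.5, 0.045, 0.07) -1 [ 0.02 -0.14  1.76 -0.    1.52  1.59]
(0.5, 0.045, 0.2) 1 [ 0.02 -0.18  1.56 -0.    1.76 -1.55]
(0.5, 0.045, 0.2) -1 [ 0.02 -0.18  1.56 -0.    1.76  1.59]
```

```bash
cat > lid2.py <<'E'
from lid import *
def rect(p,model,g,zl=.034):
    """lid centre, yaw, size from straight-line fits to the lid outline mapped on z=zl"""
    g=np.array(g,float).copy();L,W=np.ptp(model[:,0]),np.ptp(model[:,1])
    for _ in range(2):
        gg=g.copy();gg[2]=zl-.034;m=lidmask(p,model,gg)
        S=8;M=cv2.resize(m.astype(np.float32),None,fx=S,fy=S,interpolation=cv2.INTER_CUBIC)
        c=max(cv2.findContours((M>.5).astype(np.uint8),cv2.RETR_EXTERNAL,cv2.CHAIN_APPROX_NONE)[0],key=cv2.contourArea)[:,0]
        X=plane(p,(c+.5)/S-.5,zl)[:,:2]
        R=Ro.from_euler('z',g[3]).as_matrix()[:2,:2];q=(X-g[:2])@R
        side={}
        for ax,h,o in((1,W/2,L/2),(0,L/2,W/2)):
            for s in(1,-1):
                k=(abs(q[:,ax]*s-h)<.006)&(abs(q[:,1-ax])<o*.8)
                A=np.c_[np.ones(k.sum()),q[k,1-ax]];co=np.linalg.lstsq(A,q[k,ax],rcond=None)[0]
                r=abs(A@co-q[k,ax]);kk=r<max(.0008,1.5*np.median(r));co=np.linalg.lstsq(A[kk],q[k,ax][kk],rcond=None)[0]
                side[ax,s]=co
        dy=np.mean([side[1,1][1],side[1,-1][1]]);dx=-np.mean([side[0,1][1],side[0,-1][1]])
        cen=np.array([np.mean([side[0,s][0] for s in(1,-1)]),np.mean([side[1,s][0] for s in(1,-1)])])
        size=(side[0,1][0]-side[0,-1][0],side[1,1][0]-side[1,-1][0])
        g[:2]+=R@cen;g[3]+=(dy*L+dx*W)/(L+W)
    return g,np.array(size),(dy,dx)
E
cat > d2.py <<'E'
from lid2 import *
np.set_printoptions(suppress=True,precision=4)
P=[camera('scene'),camera('top')]
for n,m,q in [('big',BIG,(.503,.0453,0,.01)),('plain',SM,(.4682,.2033,0,-.06)),('button',SM,(.4743,.3724,0,-.08))]:
    for p in P: print(n,*rect(p,m,q))
E
python3 d2.py
```

```text
big [0.501  0.047  0.     0.0195] [0.1222 0.0825] (np.float64(0.00539097950416841), np.float64(-0.007285650186893569))
big [0.5021 0.0454 0.     0.0265] [0.1179 0.0779] (np.float64(0.007176337275143962), np.float64(-0.011355457874114029))
plain [ 0.4678  0.2045  0.     -0.0074] [0.1032 0.0612] (np.float64(0.0008379926934147664), np.float64(-0.004437647419485493))
plain [ 0.4667  0.203   0.     -0.0116] [0.097  0.0575] (np.float64(-0.00013313893915482562), np.float64(0.005145141059309331))
button [ 0.4738  0.374   0.     -0.0372] [0.1035 0.0592] (np.float64(0.015257902022770276), np.float64(-0.006915796571141281))
button [ 0.4729  0.3715  0.     -0.059 ] [0.0975 0.0576] (np.float64(6.958964873286354e-05), np.float64(-0.004871946187857622))
```

```bash
cat > act.py <<'E'
from h import *
def fz(): return np.mean([get_wrist_force()[2] for _ in range(4)])
def lower(pos,f0,lim=3.,step=.0007,maxd=.012):
    """step down until the upward force rises by lim; returns z commanded"""
    pos=np.array(pos,float);z0=pos[2]
    while z0-pos[2]<maxd:
        pos[2]-=step;move_linear(pos,speed=.02)
        if fz()-f0>lim: break
    return pos[2]
def pick(x,y,yaw,z=.023,f=25,hi=.16):
    o=down(yaw+np.pi/2)
    move_ptp([x,y,hi],o);move_linear([x,y,z],speed=.2);sleep(.15)
    print('at',np.round(get_eef_pos(),4))
    command_gripper(0.03,f_grip=f);print('width',get_grip_width(),'force',get_grip_force())
    move_linear([x,y,hi],speed=.2)
    print('lifted width',get_grip_width(),'fz',fz(),'t',get_time())
def place(x,y,yaw,z,hi):
    o=down(yaw+np.pi/2)
    move_ptp([x,y,hi],o);move_linear([x,y,z+.004],speed=.15);sleep(.2)
    f0=fz();zz=lower([x,y,z+.004],f0);print('contact z',zz,'nominal',z,'df',fz()-f0,np.round(get_eef_pos(),4))
    command_gripper(.078);move_linear([x,y,hi],speed=.2);print('t',get_time())
E
cat > e.py <<'E'
from act import *
command_gripper(.088,f_grip=25)
pick(.4670,.2038,-.01)
place(.5018,.0463,.0235,.057,.16)
E
python3 e.py
```

```text
at [0.4681 0.2043 0.025 ]
width 0.05982193591611468 force 25.00022917985916
lifted width 0.05990455226459834 fz -2.275446083051996 t 6.4667
contact z 0.0568 nominal 0.057 df 3.2717418619100704 [0.5019 0.0463 0.0572]
t 10.8417
```

```bash
cat > f.py <<'E'
from lid2 import *
np.set_printoptions(suppress=True,precision=4)
move_joints([1.75, 0.091, 1.231, 0, 1.82, -0.057]);sleep(.2);print(get_time())
P=[camera('scene'),camera('top')]
for n,m,q,z in [('plain',SM,(.5018,.0463,.034,.0235),.068),('big',BIG,(.5018,.0463,0,.0235),.034),('button',SM,(.4733,.3727,0,-.05),.034)]:
    for p in P: print(n,*rect(p,m,q,z),lidfit(p,m,q))
P2=[]
im=[]
for p,(u,v,w,h) in zip(P,[(160,205,145,90),(135,180,145,72)]):
    im.append(cv2.resize(p['frame'][v:v+h,u:u+w,::-1],None,fx=4,fy=4,interpolation=cv2.INTER_CUBIC))
im=np.vstack(im);im=cv2.resize(im,None,fx=598/im.shape[0],fy=598/im.shape[0]);cv2.imwrite('pics/f1.png',im)
E
python3 f.py
```

```text
13.9917
plain [0.5259 0.0539 0.034  0.2384] [0.0961 0.0393] (np.float64(0.27611119067435486), np.float64(-0.0549821159174563)) (array([0.4864, 0.0444, 0.034 , 0.0461]), np.float64(nan))
plain [ -0.0027   0.2008   0.034  -14.8628] [ 1.0525 -0.2948] (np.float64(-6.855379019904192), np.float64(-28.26560476021319)) (array([0.5038, 0.0457, 0.034 , 0.0131]), np.float64(204.24183654785156))
big [ 0.5001  0.0751  0.     -0.5599] [0.1274 0.1049] (np.float64(-0.42346751058426474), np.float64(0.0029216468918209495)) (array([ 0.4813,  0.076 ,  0.    , -0.0859]), np.float64(415.010498046875))
big [0.5017 0.0454 0.     0.0266] [0.1171 0.0779] (np.float64(0.007705884956223362), np.float64(-0.010602396679305738)) (array([0.5017, 0.0454, 0.    , 0.0398]), np.float64(141.2882080078125))
button [ 0.4738  0.3733  0.     -0.0558] [0.1028 0.0602] (np.float64(-0.001940235657594812), np.float64(0.0025237685997943817)) (array([ 0.4733,  0.3731,  0.    , -0.0594]), np.float64(73.29269409179688))
button [ 0.473   0.3715  0.     -0.0588] [0.0975 0.0576] (np.float64(0.0020616045551550303), np.float64(-0.0035035299915638623)) (array([ 0.4732,  0.3718,  0.    , -0.0651]), np.float64(98.55619812011719))
  return _methods._mean(a, axis=axis, dtype=dtype,
  ret = ret.dtype.type(ret / rcount)
lid.py:9: RuntimeWarning: divide by zero encountered in divide
  return np.clip((B-b)/(l-b),0,1)*near
lid.py:9: RuntimeWarning: invalid value encountered in divide
  return np.clip((B-b)/(l-b),0,1)*near
```

View pics/f1.png

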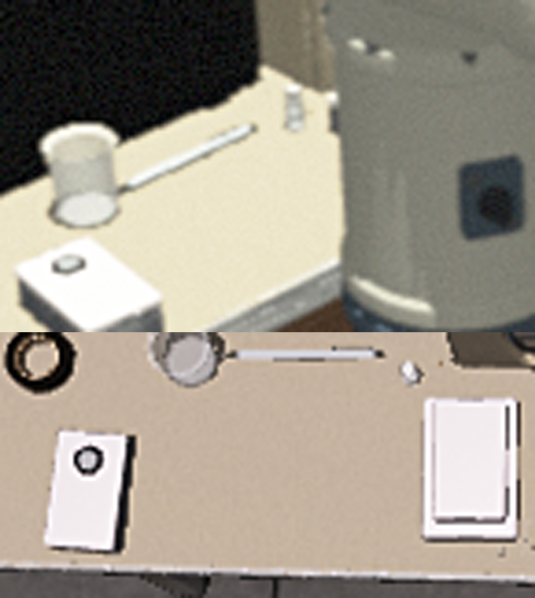

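The top view shows the plain case squarely on the large lid, centred near (469,460) in the crop. The arm blocks the scene view of the stack. I'll go over the button case, where the scene camera can see the stack, and fit a rendered stack model to both views.

```bash
cat > stackfit.py <<'E'
from lid2 import *
def stack(p,big,g,zs=(.034,)):
    """fit [x,y,yaw] of the top small case standing on z=zs on white lid(s) under it, by rendering"""
    zb=zs[0];S=8
    hull=lambda X:cv2.convexHull(((proj(p,X)-[u0-.5,v0-.5])*S*16).astype(np.int32))
    tr=lambda m,q,z:m@Ro.from_euler('z',q[2]).as_matrix().T+[q[0],q[1],z]
    u0=v0=0;reg=np.zeros((420,560),np.uint8)
    pts=np.round(proj(p,tr(SM*1.0,g,zb))).astype(np.int32);cv2.fillConvexPoly(reg,cv2.convexHull(pts),1);reg=cv2.dilate(reg,np.ones((5,5)))
    ys,xs=np.nonzero(reg);u0,v0,u1,v1=xs.min(),ys.min(),xs.max()+1,ys.max()+1
    I=p['frame'][v0:v1,u0:u1].astype(float).mean(2);r=reg[v0:v1,u0:u1]>0
    def lay(q):
        a=[np.ones((v1-v0)*S*(u1-u0)*S)]
        L=np.zeros(((v1-v0)*S,(u1-u0)*S),np.uint8)
        cv2.fillConvexPoly(L,hull(tr(BIG,big,0)),1,shift=4);cv2.fillConvexPoly(L,hull(tr(BIG,big,0)[[1,3,7,5]]),2,shift=4)
        t=tr(SM,q,zb);cv2.fillConvexPoly(L,hull(t),3,shift=4);cv2.fillConvexPoly(L,hull(t[[1,3,7,5]]),4,shift=4)
        A=[cv2.GaussianBlur(cv2.resize((L==k).astype(np.float32),(u1-u0,v1-v0),interpolation=cv2.INTER_AREA),(0,0),.5)[r] for k in range(5)]
        return np.array([x for x in A if x.sum()>2]).T
    def cost(d):
        A=lay(np.array(g)+d*[.001,.001,.01]);b=I[r];return np.abs(A@np.linalg.lstsq(A,b,rcond=None)[0]-b).sum()/100
    best=min((minimize(cost,s,method='Nelder-Mead',options=dict(initial_simplex=np.array(s)+np.vstack([np.zeros(3),2.5*np.eye(3)]),xatol=.02,fatol=.001)) for s in ([-1,-1,-1],[1,1,0],[0,0,1.])),key=lambda r:r.fun)
    return np.array(g)+best.x*[.001,.001,.01],best.fun
E
cat > g.py <<'E'
from stackfit import *
np.set_printoptions(suppress=True,precision=4)
move_ptp([.4735,.3725,.17],down(-.058+np.pi/2));sleep(.2);print(get_time())
P=[camera('scene'),camera('top')]
for p,b in zip(P,[(.501,.0471,.02),(.502,.0454,.0265)]): print('view big',b,'plain',*stack(p,b,(.5018,.0463,.0235)))
p=P[0];u,v,w,h=215,190,110,75
cv2.imwrite('pics/g1.png',cv2.resize(p['frame'][v:v+h,u:u+w,::-1],None,fx=6,fy=6,interpolation=cv2.INTER_CUBIC))
E
python3 g.py
```

```text
16.6167
view big (0.501, 0.0471, 0.02) plain [0.5073 0.0448 0.0099] 289.78398615224904
view big (0.502, 0.0454, 0.0265) plain [0.5038 0.0452 0.0251] 104.22888484890153
```

View pics/g1.png

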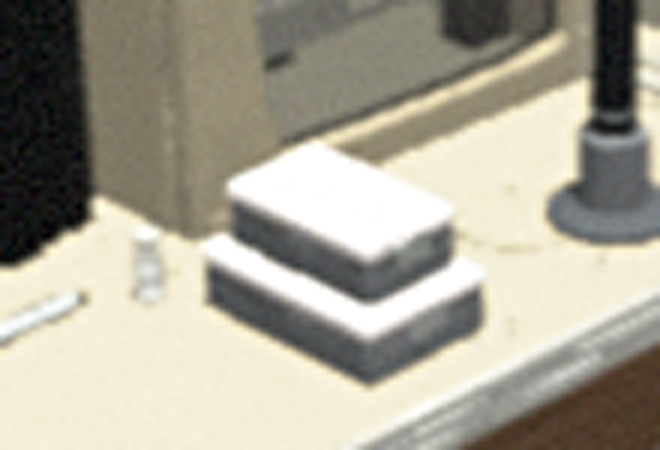

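```bash
cat > g2.py <<'E'
from stackfit import *
np.set_printoptions(suppress=True,precision=4)
p=camera('scene')
f=lambda c,z:plane(p,(np.array(c)+.5)/6-.5+[215,190],z)[:,:2]
def show(n,c,z):
    X=f(c,z);print(n,'corners',X.tolist() and np.round(X,4).tolist())
    if len(X)==4: print(' centre',X.mean(0),'diag mid L-R',(X[0]+X[2])/2)
    else: print(' L-R mid',(X[0]+X[2])/2)
# order: left(far+y), bottom(near,+y?), right, [top]
show('plain lid',[(228,188),(370,262),(453,215),(310,143)],.068)
show('plain base',[(232,232),(372,300),(450,262)],.034)
show('big lid',[(205,248),(368,335),(485,272)],.034)
show('big base',[(209,303),(372,384),(481,325)],.0)
# model predictions, crop pixels
tr=lambda m,q,z:m@Ro.from_euler('z',q[2]).as_matrix().T+[q[0],q[1],z]
for n,m,q,z in [('big',BIG,(.501,.0471,.02),0),('plain same centre',SM,(.501,.0471,.02),.034),('plain +4x',SM,(.505,.0471,.02),.034)]:
    print(n,np.round((proj(p,tr(m,q,z)[[3,1,5,7,2,0,4]])-[215,190]+.5)*6-.5).astype(int).tolist())
E
python3 g2.py
```

```text
plain lid corners [[0.5477, 0.079], [0.4432, 0.0804], [0.4492, 0.0215], [0.5554, 0.019]]
 centre [0.4989 0.05  ] diag mid L-R [0.4984 0.0502]
plain base corners [[0.5611, 0.0673], [0.4611, 0.0643], [0.4616, 0.0126]]
 L-R mid [0.5114 0.0399]
big lid corners [[0.558, 0.0874], [0.4379, 0.0879], [0.4423, 0.0076]]
 L-R mid [0.5001 0.0475]
big base corners [[0.5617, 0.084], [0.4463, 0.0792], [0.4496, 0.004]]
 L-R mid [0.5056 0.044 ]
big [[368, 332], [488, 271], [320, 192], [201, 247], [370, 394], [489, 332], [323, 251]]
plain same centre [[367, 254], [458, 210], [316, 145], [226, 186], [369, 317], [459, 272], [319, 205]]
plain +4x [[361, 251], [452, 207], [311, 142], [221, 183], [363, 314], [453, 269], [314, 202]]
```

```bash
cat > g3.py <<'E'
import lid,lid2
from lid2 import *
np.set_printoptions(suppress=True,precision=4)
print(get_eef_pos())
p=camera('scene');B=p['frame'][...,2].astype(np.float32)
print('bench',B[262:268,225:232].mean() )
def lm(p,model,g):
    X=model[[1,3,7,5]]@Ro.from_euler('z',g[3]).as_matrix().T+g[:3]
    z=np.zeros((420,560),np.uint8);cv2.fillConvexPoly(z,np.round(proj(p,X)).astype(np.int32),1)
    l=np.median(B[cv2.erode(z,np.ones((5,5)))>0]);return np.clip((B-b)/(l-b),0,1)*cv2.dilate(z,np.ones((5,5)))
lid2.lidmask=lm;lid.lidmask=lm
b=np.median(B[262:268,225:232])
for z in(.068,.066): print(z,*rect(p,SM,(.501,.0471,0,.02),z),lid.lidfit(p,SM,(.501,.0471,z-.034,.02)))
E
python3 g3.py
```

```text
[0.4733 0.3728 0.17  ]
bench 216.16667
0.068 [0.5017 0.0464 0.     0.0395] [0.1018 0.0618] (np.float64(0.002743572021074195), np.float64(-0.004016566448766419)) (array([0.5023, 0.0462, 0.034 , 0.0379]), np.float64(19.471576690673828))
0.066 [0.5046 0.0439 0.     0.0397] [0.1021 0.0619] (np.float64(0.0027807707053807288), np.float64(-0.0034851842314009753)) (array([0.5049, 0.0439, 0.032 , 0.0307]), np.float64(19.828786849975586))
```

The stack is good: the plain case is within about 1 mm and 1° of the large one in both views. Next is the button case.

```bash
cat > k.py <<'E'
from act import *
command_gripper(.088,f_grip=25)
pick(.4733,.3725,-.058,hi=.17)
place(.5020,.0462,.025,.091,.2)
move_joints([1.12, 0.091, 1.231, 0, 1.82, -0.057]);sleep(.2)
from fit import *
P=[camera('scene'),camera('top')]
for p in P:
    for t in('button_top','case_button','case_plain','case_bottom','reader'): print(t,[(np.round(d['location'],4).tolist(),round(float(d['score']),2)) for d in tip_of(p,t)[:2]])
# button: intensity crop
im=[cv2.resize(p['frame'][v:v+60,u:u+100,::-1],None,fx=5,fy=5,interpolation=cv2.INTER_CUBIC) for p,(u,v) in zip(P,[(230,190),(230,185)])]
cv2.imwrite('pics/k1.png',np.vstack(im));np.save('P.npy',np.array(P,dtype=object),allow_pickle=True);print(get_time())
E
python3 k.py
```

```text
at [0.4743 0.3732 0.0251]
width 0.059683163529433654 force 25.000132620334625
lifted width 0.05981128761816164 fz -1.9194884818163174 t 19.9333
contact z 0.09009999999999996 nominal 0.091 df 6.578831699325473 [0.5022 0.0462 0.0911]
t 25.1917
button_top [([0.5267, 0.0446, 0.1018], 0.83)]
case_button [([0.5052, 0.0501, 0.0704], 0.9)]
case_plain [([0.5018, 0.0488, 0.0343], 0.89)]
case_bottom [([0.5018, 0.0482, -0.0006], 0.93)]
reader [([0.482, -0.1229, 0.0502], 0.76), ([0.5025, 0.0472, -0.0002], 0.2)]
button_top [([0.5267, 0.0442, 0.1033], 0.86)]
case_button [([0.5046, 0.0468, 0.0689], 0.73)]
case_plain []
case_bottom [([0.5025, 0.047, 0.0045], 0.85)]
reader [([0.4856, -0.1162, 0.0479], 0.4)]
28.0667
```

View pics/k1.png

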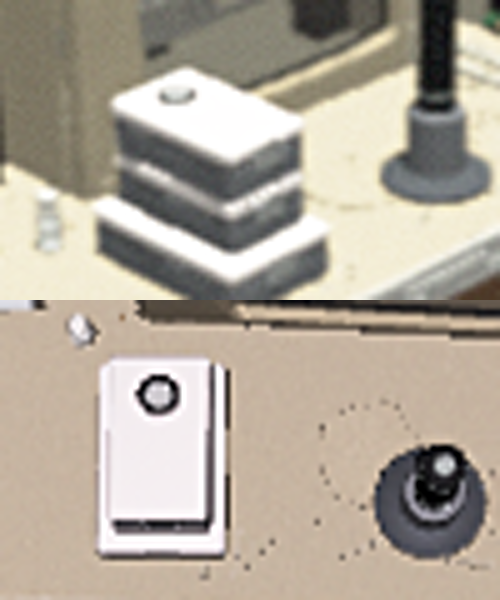

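The stack is square with the button on top and up, at about (158,394) in the top crop and (177,94) in the scene crop. Next I'll refine the button and stand positions, take the reader and hover it over the button.

```bash
cat > m.py <<'E'
from act import *
np.set_printoptions(suppress=True,precision=4)
from fit import *
P=[camera('scene'),camera('top')]
for p,c in zip(P,[(265,208),(261.2,203.4)]):
    u,v=int(c[0])-9,int(c[1])-9
    g=cv2.resize(p['frame'][v:v+19,u:u+19].mean(2).astype(np.float32),None,fx=8,fy=8,interpolation=cv2.INTER_CUBIC)
    w=(g<215).astype(np.uint8);n,lab,st,ce=cv2.connectedComponentsWithStats(w)
    k=min(range(1,n),key=lambda i:np.hypot(*(ce[i]-76))+(st[i,4]<100)*99)
    h=cv2.convexHull(np.argwhere(lab==k)[:,::-1].astype(np.float32));m=cv2.moments(h);cc=np.array([m['m10'],m['m01']])/m['m00']
    print('button px',(cc+.5)/8-.5+[u,v],'area',st[k,4]/64,'world',plane(p,(cc+.5)/8-.5+[u,v],.1035))
FOOT=cyl(.036,0,.004);TUBE=cyl(.019,0,.05)
for p in P:
    c=cut_out(p,'reader');
    for d in c[:2]: print('reader',round(float(d['score']),2),d['pixels'].sum(),*[fit([(p,d['pixels'])],HAN,(.482,-.123,.05,0),(1,1,0,0))])
c=[cut_out(p,'reader')[0]['pixels'] for p in P]
print(fit(list(zip(P,c)),HAN,(.482,-.123,.05,0),(1,1,1,0)))
p=P[1];g=p['frame'].mean(2)[270-20-5:0,0:0]
# foot in top view: dark-blue disc fit on threshold
f=p['frame'];w=(f.mean(2)<135).astype(np.uint8);w[:,:303]=0;w[:,330:]=0;w[:205]=0;w[242:]=0
print('foot area',w.sum(),fit([(p,w>0)],np.vstack([FOOT,cyl(.013,.05,.145)]),(.482,-.123,0,0),(1,1,0,0)))
E
python3 m.py
```

```text
button px [264.9754 208.8786] area 16.9375 world [[0.5263 0.0476 0.1035]]
button px [261.2037 203.4796] area 60.28125 world [[0.5277 0.0456 0.1035]]
reader 0.49 279 (array([ 0.4802, -0.1215,  0.05  ,  0.    ]), np.float64(16.848674774169922))
reader 0.52 105 (array([ 0.4815, -0.1238,  0.05  ,  0.    ]), np.float64(10.428033828735352))
(array([ 0.4821, -0.1234,  0.0489,  0.    ]), np.float64(28.686532974243164))
foot area 382 (array([ 0.4822, -0.1239,  0.    ,  0.    ]), np.float64(58.96961975097656))
```

```bash
cat > n.py <<'E'
from act import *
np.set_printoptions(suppress=True,precision=4)
x,y=.4818,-.1233;o=down(np.pi/2)
command_gripper(.088,f_grip=35)
move_ptp([x,y,.23],o);sleep(.1)
move_linear([x,y,.108],speed=.12);sleep(.3);print('at',get_eef_pos(),get_wrist_force())
command_gripper(.015,f_grip=35);sleep(.1);print('w',get_grip_width(),get_grip_force(),get_eef_pos(),get_wrist_force())
move_linear([x,y,.16],speed=.06);move_linear([x,y,.235],speed=.15);sleep(.2);print('lift',get_eef_pos(),get_wrist_force(),get_grip_width())
bx,by=.527,.0467
move_linear([bx,by,.235],speed=.15,orientation=o);sleep(.3);print('hover',get_eef_pos(),get_wrist_force())
P=[camera('scene'),camera('top')]
for p in P:
    for t in('nose_tip','reader','button_top','case_button'): print(t,[(np.round(d['location'],4).tolist(),round(float(d['score']),2)) for d in tip_of(p,t)[:2]])
p=P[0];cv2.imwrite('pics/n1.png',cv2.resize(p['frame'][130:230,220:330,::-1],None,fx=6,fy=6,interpolation=cv2.INTER_CUBIC));print(get_time())
E
python3 n.py
```

```text
at [ 0.482  -0.1234  0.1085] [ 0.0772 -0.7519  1.2142]
w 0.02597474804906056 34.99995768070221 [ 0.4818 -0.1233  0.108 ] [-0.0601 -0.3711 -0.3103]
lift [ 0.4814 -0.1232  0.2335] [-1.1422  0.5975 -1.8434] 0.025114837914131095
hover [0.527  0.0463 0.2351] [-0.2815 -0.3786 -1.334 ]
nose_tip [([0.5903, 0.1044, -0.0013], 0.21)]
reader []
button_top [([0.529, 0.0478, 0.1022], 0.58)]
case_button [([0.505, 0.0514, 0.0717], 0.88)]
nose_tip []
reader [([0.5307, 0.0498, 0.1748], 0.34)]
button_top [([0.5275, 0.0447, 0.1038], 0.85)]
case_button [([0.5038, 0.0435, 0.0712], 0.95)]
37.9583
```

View pics/n1.png

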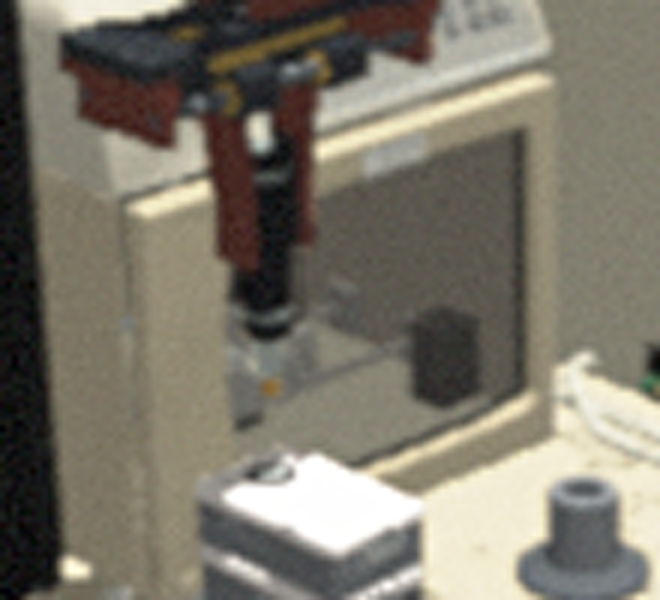

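```bash
cat > q.py <<'E'
from h import *
np.set_printoptions(suppress=True,precision=4)
e=get_eef_pos();print(e,get_grip_width(),get_ft_torque())
p=camera('scene')
Z=e[2]-.108+np.array([.018,.030,.05,.07,.145])
print('pred tip,nose root,handle0,+20,top',np.round((proj(p,np.c_[np.full(5,e[0]),np.full(5,e[1]),Z])-[220,130]+.5)*6-.5,1).tolist())
print('button pred',((proj(p,[[.527,.0466,.1045]])-[220,130]+.5)*6-.5))
im=p['frame'];I=cv2.resize(im[160:220,245:285,::-1],None,fx=10,fy=10,interpolation=cv2.INTER_CUBIC)
t=camera('top');c=proj(t,[e])[0].astype(int);J=cv2.resize(t['frame'][c[1]-30:c[1]+30,c[0]-20:c[0]+20,::-1],None,fx=10,fy=10,interpolation=cv2.INTER_CUBIC)
cv2.imwrite('pics/q1.png',np.hstack([I,J]))
E
python3 q.py
```

```text
[0.527  0.0467 0.235 ] 0.025649796316904703 [0.0566 0.026  0.0056]
pred tip,nose root,handle0,+20,top [[269.4, 397.0], [268.3, 374.2], [266.6, 335.8], [264.9, 297.0], [258.2, 147.3]]
button pred [[272.9716 472.791 ]]
```

View pics/q1.png

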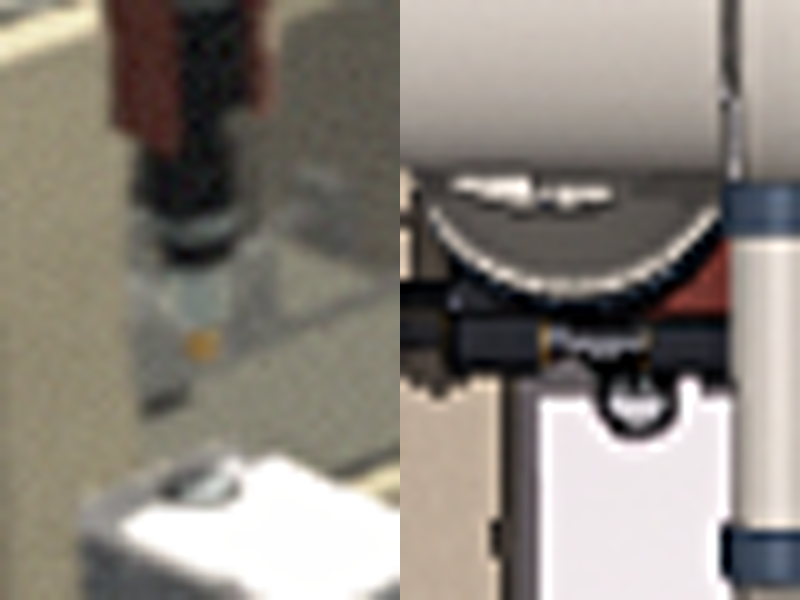

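The nose shows at about (265.4,194.7) in the scene view and the button at (265.5,208.7). The reader hangs upright, perhaps 1–2 mm off towards -x. I'll lower it to just above the button and compare again with averaged frames.

```bash
cat > r.py <<'E'
from h import *
np.set_printoptions(suppress=True,precision=4)
move_linear([.5283,.0467,.200],speed=.06);sleep(.3);e=get_eef_pos();print(e,get_wrist_force())
ps=[camera('scene') for _ in range(12)];p=ps[0];A=np.mean([q['frame'].astype(np.float32) for q in ps],0)
u,v=250,175;f=14
I=cv2.resize(A[v:v+42,u:u+32,::-1],None,fx=f,fy=f,interpolation=cv2.INTER_CUBIC).clip(0,255).astype(np.uint8)
px=lambda X:tuple(((proj(p,[X])[0]-[u-.5,v-.5])*f).astype(int))
z0=e[2]-.108
J=I.copy()
a=np.linspace(0,2*np.pi,40)
cv2.polylines(J,[np.array([px([.527+.0085*np.cos(t),.0466+.0085*np.sin(t),.1045]) for t in a])],True,(0,0,255),1)
for xo,c in((0,(0,255,0)),(-.002,(255,0,255))): cv2.line(J,px([e[0]+xo,e[1],z0+.018]),px([e[0]+xo,e[1],z0+.08]),c,1)
cv2.imwrite('pics/r1.png',np.hstack([I,J])[:600,:]);np.save('A.npy',A)
print(cv2.imread('pics/r1.png').shape, 'tip px',proj(p,[[e[0],e[1],z0+.018]]),'button',proj(p,[[.527,.0466,.1045]]),get_time())
for n in ['scene','top']:
    q=camera(n)
    for t in('nose_tip','button_top','reader'): print(n,t,[(np.round(d['location'],4).tolist(),round(float(d['score']),2)) for d in tip_of(q,t)[:1]])
E
python3 r.py
```

```text
[0.5285 0.0467 0.2004] [ 1.1369 -0.1606 -1.9965]
(588, 896, 3) tip px [[264.6381 206.4148]] button [[265.0786 208.3818]] 39.6917
scene nose_tip [([0.5285, 0.0488, 0.1027], 0.73)]
scene button_top []
scene reader [([0.5274, 0.048, 0.1395], 0.65)]
top nose_tip []
top button_top [([0.5291, 0.0448, 0.1033], 0.64)]
top reader []
```

View pics/r1.png

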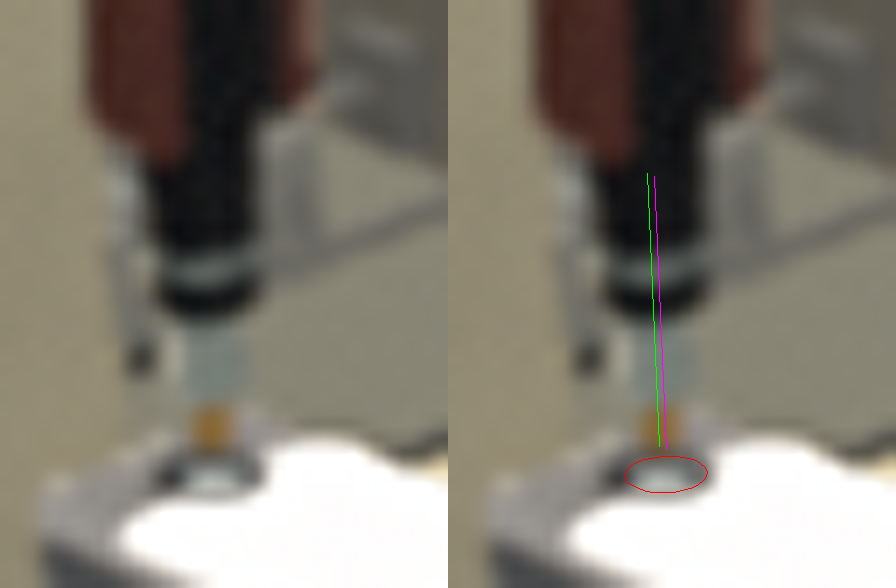

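The averaged view shows the nose at about x=212, directly over the button disc centred at about x=212–213, so it is centred to about 0.5 mm. Now I'll press under force control.

```bash
cat > s.py <<'E'
from h import *
def f():
    a=[]
    for _ in range(10): a.append(get_wrist_force()[2]);sleep(.02)
    return np.mean(a)
x,y=.528,.047
move_linear([x,y,.199],speed=.03);sleep(.3);f0=f();print('f0',f0)
z=.196
while z>.1845:
    move_linear([x,y,z],speed=.03);sleep(.15);d=f()-f0;print(round(z,4),round(get_eef_pos()[2],4),round(d,2),round(get_time(),1))
    if d>3.2: break
    z-=.001 if d<2.6 else .0005
print(get_wrist_force(),get_ft_torque(),get_grip_width())
E
python3 s.py
```

```text
f0 -1.195873909513366
0.196 0.1961 -0.06 41.4
0.195 0.195 0.06 41.9
0.194 0.1941 1.37 42.5
0.193 0.1931 1.93 43.1
0.192 0.1921 2.47 43.6
0.191 0.191 2.97 44.2
0.1905 0.1905 2.93 44.8
0.19 0.19 3.19 45.3
0.1895 0.1895 3.48 45.9
[ 1.24911595 -0.23600397  2.65024642] [ 0.06071898 -0.29598807 -0.00504354] 0.025495079536023254
```

```bash
cat > v.py <<'E'
from h import *
A=np.mean([camera('scene')['frame'].astype(np.float32) for _ in range(6)],0)
cv2.imwrite('pics/v1.png',cv2.resize(A[160:260,180:340,::-1],None,fx=5,fy=5,interpolation=cv2.INTER_CUBIC).clip(0,255).astype(np.uint8));print(get_time())
E
python3 v.py
```

```text
46.2083
```

View pics/v1.png

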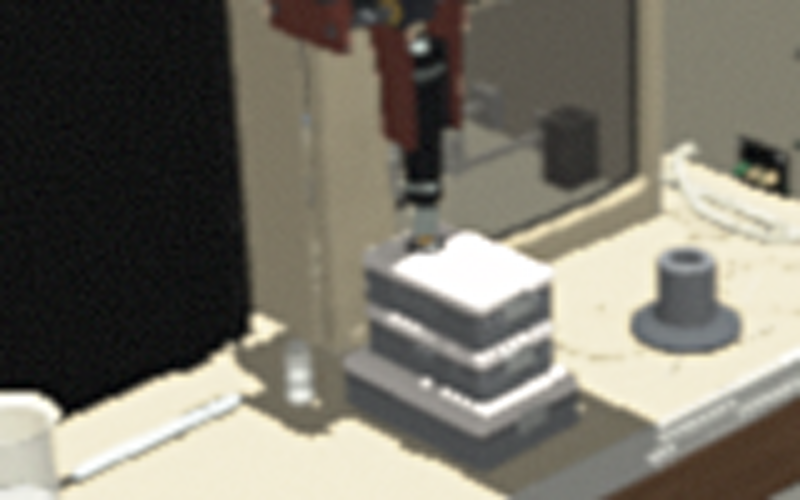

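The reader is on the button with the nose part way in, and the stack and other things are undisturbed. The handle may lean slightly, so I'll check its right-hand outline numerically against a vertical model.

```bash
cat > w.py <<'E'
from h import *
ps=[camera('scene') for _ in range(10)];p=ps[0];A=np.mean([q['frame'].astype(np.float32) for q in ps],0)
e=get_eef_pos();h0=e[2]-.108+.05
r=p['R'][0].copy();r[2]=0;r/=np.linalg.norm(r)
for k in np.arange(.002,.098,.006):
    c=np.array([e[0],e[1],h0+k]);uc=proj(p,[c])[0];L,R=proj(p,[c-.013*r,c+.013*r])
    row=int(round(uc[1]));s=A[row];red=s[:,0]
    w=np.arange(int(uc[0])-9,int(uc[0])+10);xs=np.arange(w[0],w[-1],.1);v=np.interp(xs,w,red[w]);m=np.interp(uc[0]+1.,xs,v)
    # right/left crossing of mid level from the dark centre
    th=55;i=np.argmin(abs(xs-uc[0]-1));a=next((xs[j] for j in range(i,len(xs)) if v[j]>th),0);b=next((xs[j] for j in range(i,-1,-1) if v[j]>th),0)
    print(round(k,3),row,'pred L %.1f R %.1f'%(L[0],R[0]),'obs L %.1f R %.1f'%(b,a),'R of red',s[w[2]:w[-2],0].astype(int).tolist())
E
python3 w.py
```

```text
0.002 199 pred L 259.8 R 268.8 obs L 260.5 R 267.3 R of red [144, 129, 100, 71, 41, 20, 19, 24, 25, 24, 41, 94, 135, 139, 138]
0.008 197 pred L 259.7 R 268.8 obs L 265.3 R 265.3 R of red [141, 124, 121, 117, 93, 88, 86, 96, 117, 117, 86, 107, 138, 138, 137]
0.014 196 pred L 259.6 R 268.7 obs L 265.2 R 265.2 R of red [139, 121, 131, 132, 81, 48, 47, 54, 65, 68, 67, 104, 138, 136, 135]
0.02 194 pred L 259.5 R 268.6 obs L 260.9 R 267.5 R of red [135, 116, 115, 103, 49, 16, 19, 19, 21, 20, 34, 78, 111, 112, 110]
0.026 192 pred L 259.5 R 268.5 obs L 260.4 R 267.7 R of red [146, 136, 123, 106, 73, 30, 16, 21, 20, 25, 24, 30, 67, 105, 114]
0.032 190 pred L 259.4 R 268.5 obs L 260.6 R 267.6 R of red [146, 142, 133, 108, 72, 44, 39, 26, 21, 20, 20, 32, 71, 104, 107]
0.038 188 pred L 259.3 R 268.4 obs L 262.4 R 267.5 R of red [145, 128, 105, 82, 71, 70, 65, 44, 22, 19, 19, 34, 76, 111, 108]
0.044 186 pred L 259.2 R 268.3 obs L 262.4 R 267.7 R of red [114, 77, 64, 69, 72, 73, 63, 44, 24, 19, 13, 28, 69, 108, 118]
0.05 184 pred L 259.1 R 268.2 obs L 262.4 R 270.2 R of red [108, 77, 66, 69, 72, 7
[... 186 characters left out ...]
68.1 obs L 262.3 R 269.9 R of red [81, 64, 69, 70, 72, 71, 64, 36, 18, 21, 21, 19, 27, 40, 57]
0.068 178 pred L 258.8 R 268.0 obs L 262.1 R 269.7 R of red [85, 66, 68, 71, 73, 72, 59, 31, 20, 18, 21, 20, 24, 37, 63]
0.074 176 pred L 258.7 R 267.9 obs L 262.4 R 269.7 R of red [85, 67, 69, 72, 71, 72, 63, 45, 39, 35, 24, 20, 26, 38, 64]
0.08 174 pred L 258.6 R 267.8 obs L 264.2 R 264.2 R of red [75, 67, 68, 69, 72, 71, 68, 63, 65, 69, 73, 61, 47, 43, 61]
0.086 172 pred L 258.5 R 267.7 obs L 261.7 R 269.6 R of red [65, 70, 71, 72, 72, 67, 50, 27, 12, 14, 24, 34, 37, 47, 62]
0.092 170 pred L 258.4 R 267.7 obs L 264.0 R 264.0 R of red [67, 69, 69, 72, 70, 74, 97, 121, 111, 68, 28, 15, 28, 43, 63]
```

```bash
cat > x.py <<'E'
from h import *
P=np.load('P.npy',allow_pickle=True);p=P[0];A=(p['frame'].astype(float)+cv2.imread('pics/scene0.png')[...,::-1])/2
def edges(A,p,x,y,h0,ks,name):
    r=p['R'][0].copy();r[2]=0;r/=np.linalg.norm(r);out=[]
    for k in ks:
        c=np.array([x,y,h0+k]);uc=proj(p,[c])[0];L,R=proj(p,[c-.013*r,c+.013*r])
        rows=int(round(uc[1]));s=A[rows].mean(1);w=np.arange(int(uc[0])-10,int(uc[0])+11);xs=np.arange(w[0],w[-1],.05);v=np.interp(xs,w,s[w]);i=np.argmin(abs(xs-uc[0]))
        dark=s[w[9:12]].mean();res=[]
        for sgn in(1,-1):
            bg=v[(xs-uc[0])*sgn>6].max() if 0 else np.median(v[((xs-uc[0])*sgn>6)&((xs-uc[0])*sgn<9)])
            th=(dark+bg)/2;j=i
            while 0<j<len(xs)-1 and v[j]<th: j+=sgn
            res.append(xs[j])
        out.append((k,res[0]-R[0],res[1]-L[0]))
    o=np.array(out);print(name);print(np.round(o,2).tolist())
    for c in(1,2):
        m=abs(o[:,c]-np.median(o[:,c]))<1;q=np.polyfit(o[m,0],o[m,c],1);print('slope px/m',q[0],'=> deg',np.degrees(q[0]*.00275),m.sum())
edges(A,p,.4818,-.1233,.05,np.arange(.022,.09,.0035),'in stand')
ps=[camera('scene') for _ in range(10)];B=np.mean([q['frame'].astype(float) for q in ps],0);e=get_eef_pos()
edges(B,ps[0],e[0],e[1],e[2]-.058,np.arange(.018,.046,.0025),'held')
z=Ro.from_rotvec(get_tcp_rot()).as_matrix()[:,2];print('tool z',z,get_time())
E
python3 x.py
```

```text
in stand
[[0.02, -0.84, 0.37], [0.03, -0.34, 0.57], [0.03, -0.55, 0.77], [0.03, -0.81, 0.62], [0.04, -0.71, 0.77], [0.04, -0.37, 0.87], [0.04, -0.48, 0.87], [0.05, -0.63, 0.87], [0.05, -0.64, 0.72], [0.05, -0.75, 0.82], [0.06, -1.0, 0.93], [0.06, -0.76, 0.93], [0.06, -0.47, 0.88], [0.07, -0.53, 0.88], [0.07, -0.38, 0.83], [0.07, -0.19, 0.68], [0.08, 0.15, 0.83], [0.08, -1.15, 1.48], [0.08, -1.06, 0.98], [0.09, -0.47, 0.59]]
slope px/m 0.7700164295216934 => deg 0.12132640181014603 20
slope px/m 5.2171328688794985 => deg 0.8220291600008794 20
held
[[0.02, -0.8, 0.87], [0.02, -0.61, 0.51], [0.02, -0.58, 0.55], [0.03, -0.6, 0.34], [0.03, -0.67, 0.43], [0.03, -0.58, 0.31], [0.03, -0.55, 0.1], [0.04, -0.52, 0.14], [0.04, -0.48, -0.82], [0.04, -0.3, -1.88], [0.04, -0.17, -2.29], [0.05, 0.61, -2.3]]
slope px/m 17.946654201107332 => deg 2.82773574078649 11
slope px/m -36.76670284660037 => deg -5.793086474235034 8
tool z [-3.17200742e-05  2.47156788e-05 -9.99999999e-01] 47.2083
```

```bash
python3 -c "
from bench import *
print(get_wrist_force(),get_time());print(sign_off())"
```

```text
[1.58186484 0.00338861 2.59966057] 47.2083
the job is handed in; nothing more can be done
None
```

I handed the job in at 47.2 s of the 67 s allowed. The three cases are stacked button up, centred to about 1 mm. The reader is held on the button, centred to about 0.5 mm, with the nose about 5 mm in (3.5 N). It looked upright, though one of the handle-edge checks was unclear because the fingers hid part of it.

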